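# Refit a washing machine's selector knob

### The job

The washing machine's control panel lies face up on the bench: take the white selector knob with the blue grip bar from the parts tray, set it on the black splined spindle, turn it until the splines mesh and slide it home without forcing it. Press it fully down against its spring until its skirt meets the panel and finish still holding it pressed there, so that I can fit the retaining clip from behind; leave everything else on the bench where it is.

Things in the scene. Friction and masses are not known exactly. Their poses are not given: they have to be found in the camera images.
- selector_knob_mid (a point): White round selector knob, upright in the tray: skirt 52 mm across, 20 mm high, hollow below; on top a blue grip bar along the knob's x axis, 46 mm long, 12 wide, 18 high; 38 mm high in all, about 45 g (varies). Point: on its axis, half-way up, 19 mm above its underside (the bar spans 1 to 19 mm above it); z up.
- selector_knob_hub (a point): Mouth of the hub inside the knob, on its axis, 4 mm above its underside; axes as the knob. The hub has six inward splines 60 degrees apart, 14 mm clear between opposite tips. A space between two splines lies under each end of the grip bar: it meshes when the bar (x axis) lines up with any of the spindle's six splines, with about 6 degrees of play either way.
- spindle_base (a point): Black selector spindle, upright in the middle of the panel inside a steel bezel ring. Point: on its axis at the height of the panel's face (90 mm above the bench); z up, x along one of its six splines (60 degrees apart, 18 mm across tips, 3.2 mm wide, reaching 11.5 mm above the face). It turns, but stiffly (0.08 N m).
- spindle_nose (a point): End of the spindle's plain nose, 12 mm across, bevelled, on the axis 16 mm above the panel's face; it enters the hub before the splines meet. Out of mesh the knob stops with its underside 7.5 mm above the face; in mesh it meets the spring washer at 5 mm and is home at 0, its skirt on the face.
- knob_spring (a joint): How far the steel washer and coil spring round the spindle are pressed down, in m: 0 when free (washer top 9 mm above the panel's face), about 0.005 with the knob fully home. It takes 4 N to start it and about 9 N to hold the knob home; let go, it lifts the knob by 5 mm.
- panel: White control panel of a washing machine, 120 x 595 mm, face up, 90 mm high on two battens; fixed, but its place and direction differ between starts. Origin on the bench below the spindle; y along its length, a detergent drawer opening at +y, a dark display at -y.
- tray: Shallow dark steel parts tray, fixed, 130 x 250 mm with walls 18 mm high and a floor 3 mm thick; origin at the centre of its underside. It holds the two knobs.
- old_knob_mid (a point): Old knob, black with a grey bar, 48 mm across and 38 mm high, in the tray too; not to be used. This point is on its axis, half-way up.
- screwdriver: Screwdriver with a red handle, 190 mm long, lying on the bench to the right; not needed.
- clip_jar: Small jar with an orange lid, 54 mm across and 55 mm high, on the bench to the left; origin at the centre of its underside.
- detergent_bottle: Green detergent bottle, 250 mm high, at the left side of the bench; origin at the centre of its underside.
- softener_bottle: White softener bottle with a red cap, 250 mm high, at the left side of the bench; origin at the centre of its underside.
- pliers: Pliers with red handles, 170 mm long, lying at the right side of the bench.
Not all that is in view belongs to the job. Of the things that look like the part that bears selector_knob_mid, the largest one is meant.

How it is judged:
By the outcome, as a careful person would: the job done as asked, in the order asked, and still so for the second after the job is handed in, while the arm keeps its last pose, push and grip.
It also fails if it takes over 42 s, if anything falls off the work surface, if the arm or the gripper's body presses on something with over 40 N, if the wrist force passes 120 N, or if a joint passes its speed limit or range.

### The arm

A 6-joint arm with a two-finger parallel gripper is mounted at the origin on the work surface. World frame = base frame: x ahead of the robot, y to its left, z up, the work surface at z = 0. Lengths are in m, angles in rad, forces in N, time in s.
With the tool pointing down it reaches from about 0.325 to 0.775 m from the base axis. Payload 5.5 kg.
Tool frame: the origin (TCP) lies on the centre line of the jaws, within the pads' length; the fingertips stand bot.tips_ahead ahead of it and the grasp point (between the pads) lies 2 mm behind it (bot.tips_ahead is the distance from the TCP to the fingertips, in m); x points along the fingers, y is the direction in which the jaws open and shut, and the axes are right-handed (so a half turn about x gives the same grasp; the last joint's range is limited). The gripper opens to 88 mm and grips with 3 to 60 N. Pads are 20 mm wide; open, the fingers measure 115 mm over their backs; the gripper's body (75 mm by 178 mm) begins 61 mm behind the grasp point.
Start: joints at [1.1, 0.091, 1.231, -0, 1.82, -0.057], TCP at [0.241, 0.549, 0.24] pointing down, gripper open.
Joint ranges: [-2.87, 2.87], [-0.86, 2.18], [0.17, 2.46], [-1.51, 4.65], [0.06, 2.69], [-2.65, 2.65]. Speed limits (rad/s): [2.57, 2.57, 3.01, 3.14, 3.14, 3.14].

### API

Orientations are given as a unit quaternion [w, x, y, z].
In Python, from bench import bot gives the robot as it stands.
- The arm moves only by the tool drive_tool, never from a script. Its argument "deltas" is one flat list of numbers, 5 for each row, row after row: the shift along the tool's x, y, z in m, then the turn about the tool's x in degrees, then the gripper's target within -1 to 1 (shut at 1, half-way at 0, fully open at -1). In form: [tx, ty, tz, turn, gripper, tx, ty, tz, turn, gripper, ...]. A call has 1 to 12 rows; each row shifts and turns the commanded pose from where the row before left it, along the tool's axes as they then stand; what a row does not reach is not made up. A row lasts 1/12 s, in which the tool goes at most 41.7 mm and 7.16 degrees, less where a joint would pass 70% of its speed; a pose out of reach is approached as far as the arm can. A call is refused whole if a number of a shift passes 0.0417 or a number of a turn 7.16, either way. A call with a gripper value outside its range is refused whole. The fingers move at their own pace and stop on an object; "force" is the grip in N (left out, the last holds). Time passes only in rows, so rows that do not move let the fingers close. It gives the time, the measured TCP pose, the force and the opening at its end, in the units of the state.
- bot.read_state(): the state, without advancing time (a new reading comes with each control period).
- bot.snapshot(name): name is "side" or "top"; returns the picture (384x512x3 uint8, red, green, blue); there is no depth.
- bot.get_calibration(name): a dict with "fx", "fy", "cx", "cy" (pixels), "rvec" (rotation vector, rad) and "tvec" (3), from world to camera coordinates, as OpenCV has them. Camera axes: x right, y down, z forward; pixel columns grow to the right and rows downward; lengths in m; the calibration is good to about 2 mm. A picture is of the moment at which its call begins. get_calibration takes no time and is no camera call.
- bot.job_done(): hands the job in, once; it reports no verdict.
The state is a dict: "time_s": time; "joint_positions": joint angles; "qvel": joint speeds; "effort": joint torques, N m; "tool_pos": TCP position; "eef_rot": TCP orientation; "wrist_force": force on the tool from outside, world axes, zero at the start; "moment": the same for the moment, N m; "width": finger opening in m.
Only numpy, scipy, OpenCV 4.12 (cv2) and the standard library are available. Lean on these libraries where they do the work, as an engineer would, in place of code of your own. Each camera call takes 0.05 s, during which the arm holds its last target.

## Working session

There is one attempt and no reset: what is moved stays moved. The work goes in short steps, Python scripts to look and compute and a tool call to move; the robot and the scene stay as the last step left them, time stands still between calls to the robot, and variables do not carry over. Pictures are saved under pics/ and viewed, and the job is handed in when it is done.

Besides the shell and the picture viewer there is one more tool, called after "Call:" as name(argument=value, ...) on one line, values as JSON. drive_tool: Moves the arm, as the interface text tells. Its arguments: {"type":"object","properties":{"deltas":{"type":"array"},"force":{"type":"number"}},"required":["deltas"]}

```bash
mkdir -p pics; ls; python3 - <<'E'
from bench import bot
import cv2
for n in ("top","side"):
    im=bot.snapshot(n); cv2.imwrite(f"pics/{n}0.png",im[:,:,::-1]); print(n,bot.get_calibration(n))
print(bot.read_state(), bot.tips_ahead)
E
```

```text
pics
top {'fx': 456.0265424618155, 'fy': 456.0265424618155, 'cx': 251.5512012606957, 'cy': 184.08736066137882, 'rvec': array([ 2.15723465, -2.15427265,  0.15114983]), 'tvec': array([0.01547034, 0.52653505, 1.69156143])}
side {'fx': 452.59822691900666, 'fy': 452.59822691900666, 'cx': 253.44171757695878, 'cy': 189.96027251815494, 'rvec': array([ 2.36584343, -0.783736  ,  0.27627006]), 'tvec': array([-0.39206997,  0.2881294 ,  1.20567974])}
{'time_s': 0.1, 'joint_positions': array([ 1.10028113e+00,  9.17749549e-02,  1.23170411e+00, -1.75158316e-05,
        1.81982164e+00, -5.67112508e-02]), 'qvel': array([ 0.00030792, -0.0016935 , -0.00150504,  0.00072937,  0.00119598,
        0.00069702]), 'effort': array([ 2.30180332e-03, -4.47854090e+01, -4.07572281e+01,  7.00337626e-02,
        2.83192220e-02, -1.21791904e-04]), 'tool_pos': array([0.24116637, 0.54914919, 0.23865974]), 'eef_rot': array([ 0.69187351,  0.14467704,  0.69217663, -0.14584622]), 'wrist_force': array([ 0.80143934,  0.64585911, -0.43804996]), 'moment': array([ 0.05087228, -0.05590369,  0.02239576]), 'width': 0.08814376304537083} 0.017
```

View pics/top0.png

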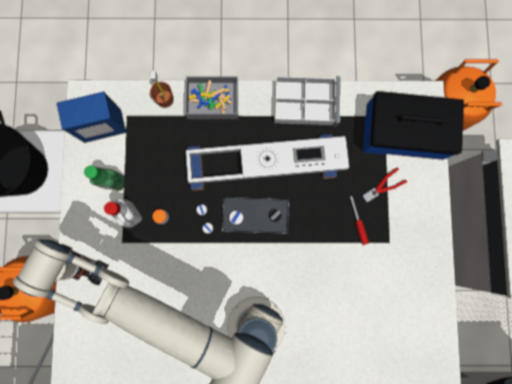

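View pics/side0.png

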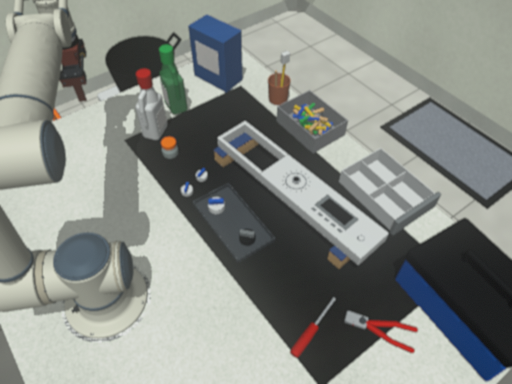

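Things that could be taken for the knob, in the top view: a white and blue knob in the tray at (236,217), two smaller white and blue ones on the bench at (202,210) and (208,228), and the black old knob at (275,215). I choose (236,217), since it is the largest and is in the tray. Next I check it in a close crop.

```bash
python3 - <<'E'
import cv2,numpy as np
t=cv2.imread("pics/top0.png");s=cv2.imread("pics/side0.png")
def c(im,x,y,w,h,k): return cv2.resize(im[y:y+h,x:x+w],None,fx=k,fy=k,interpolation=cv2.INTER_CUBIC)
a=c(t,195,195,50,37,8);b=c(t,243,140,50,37,8);d=c(s,170,160,50,75//2,8)[:296];d2=c(s,195,185,50,37,8)
e=c(s,271,162,50,37,8)
cv2.imwrite("pics/crop0.png",np.vstack([np.hstack([a,b]),np.hstack([d2,e])]))
E
```

```text
(no output)
```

View pics/crop0.png

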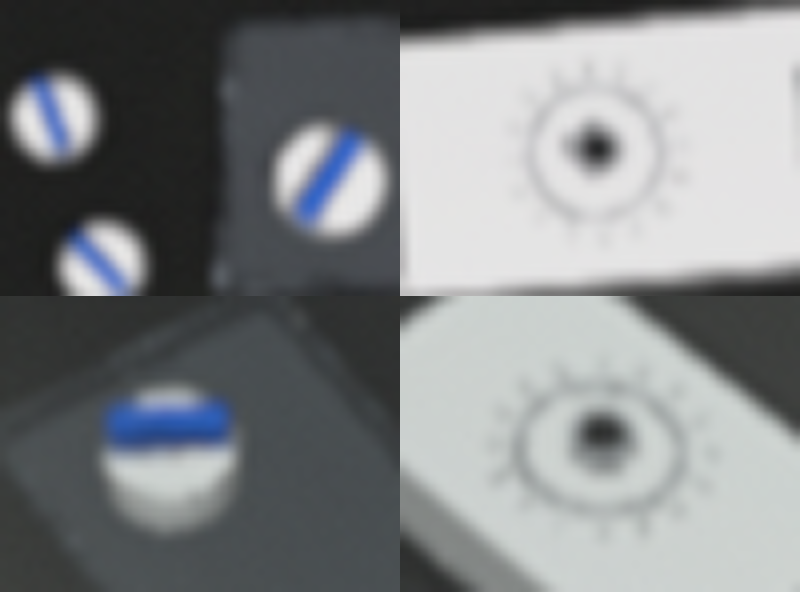

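The crop confirms it: the tray knob at (236,217) is clearly the largest white and blue one, with its bar running up and to the right. The spindle is at about (267.5,158.5) in the top view and its spline angle can't be made out, so I will have to find the mesh by turning. Now I measure both.

```bash
cat > h.py <<'E'
import cv2,numpy as np
from scipy.optimize import minimize,least_squares
from scipy.ndimage import map_coordinates
from bench import bot
C={n:bot.get_calibration(n) for n in("top","side")}
def K(c): return np.array([[c['fx'],0,c['cx']],[0,c['fy'],c['cy']],[0,0,1.]])
def proj(n,P):
    c=C[n]; return cv2.projectPoints(np.asarray(P,float).reshape(-1,3),c['rvec'],c['tvec'],K(c),None)[0].reshape(-1,2)
def back(n,uv,z):
    c=C[n];R=cv2.Rodrigues(c['rvec'])[0];t=c['tvec'].ravel()
    o=-R.T@t;d=R.T@np.linalg.inv(K(c))@np.array([*uv,1.]);return o+d*(z-o[2])/d[2]
def blue(n,im,ctr,r=14):
    """weighted blueness"""
    f=im.astype(float);b=np.clip(f[:,:,2]-f[:,:,0]-25,0,None)
    yy,xx=np.mgrid[:b.shape[0],:b.shape[1]];b[(xx-ctr[0])**2+(yy-ctr[1])**2>r*r]=0
    return b
def R_of(q): 
    from scipy.spatial.transform import Rotation as R
    return R.from_quat([q[1],q[2],q[3],q[0]]).as_matrix()
E
python3 - <<'E'
from h import *
I={n:cv2.imread(f"pics/{n}0.png")[:,:,::-1] for n in C}
G={n:I[n].astype(float).mean(2) for n in C}
def smp(n,P): 
    uv=proj(n,P); return map_coordinates(G[n],[uv[:,1],uv[:,0]],order=1)
a=np.linspace(0,2*np.pi,120,endpoint=False)
def ring(p,ns): 
    x,y,r=p;P=np.c_[x+r*np.cos(a),y+r*np.sin(a),0*a+.091]
    return sum(smp(n,P).mean() for n in ns)
b0=back("top",(267.4,158.6),.09);print("init",b0, back("side",(296,181.5),.09))
for ns in(["top"],["side"],["top","side"]):
    s=minimize(ring,[b0[0],b0[1],.028],args=(ns,),method="Nelder-Mead",options=dict(initial_simplex=[[b0[0],b0[1],.028],[b0[0]+.004,b0[1],.028],[b0[0],b0[1]+.004,.028],[b0[0],b0[1],.032]]));print(ns,s.x,s.fun)
# knob bar
b=blue("top",I["top"],(236.3,217.5))
yy,xx=np.mgrid[:384,:512];w=b.sum();m=np.array([(b*xx).sum(),(b*yy).sum()])/w
cov=np.cov(np.vstack([xx.ravel(),yy.ravel()]),aweights=b.ravel());ev,V=np.linalg.eigh(cov);d=V[:,1]
p=back("top",m,.040);q=back("top",m+d*5,.040);print("top bar",m,p,np.degrees(np.arctan2(*(q-p)[1::-1])), np.sqrt(ev*12)*3.6)
b=blue("side",I["side"],(216,204));m2=np.array([(b*xx).sum(),(b*yy).sum()])/b.sum()
print("side",m2,back("side",m2,.034))
cov=np.cov(np.vstack([xx.ravel(),yy.ravel()]),aweights=b.ravel());ev,V=np.linalg.eigh(cov);d=V[:,1]
p=back("side",m2,.034);q=back("side",m2+d*5,.034);print("ang",np.degrees(np.arctan2(*(q-p)[1::-1])))
# skirt outline check: white+blue mask disc in top
f=I["top"].astype(float);mk=((f.max(2)>120)&((xx-236.3)**2+(yy-217.5)**2<100)).astype(np.uint8)
print("disc centroid",(mk*xx).sum()/mk.sum(),(mk*yy).sum()/mk.sum(),back("top",((mk*xx).sum()/mk.sum(),(mk*yy).sum()/mk.sum()),.02), mk.sum())
# tool
s=bot.read_state();print(R_of(s['eef_rot']).round(3))
E
```

```text
init [ 0.614229   -0.04187348  0.09      ] [ 0.61206353 -0.04554726  0.09      ]
['top'] [ 0.61436968 -0.04016471  0.03007219] 204.74661805995626
['side'] [ 0.61247995 -0.04237412  0.03005094] 175.8277722456679
['top', 'side'] [ 0.61315528 -0.04109922  0.03027695] 382.2773220480819
top bar [235.63706683 216.59777228] [0.40311166 0.07561439 0.04      ] 147.8464148166779 [10.67372941 44.47740657]
side [215.54026846 200.44328859] [0.40235492 0.07530355 0.034     ]
ang 146.19223601042432
disc centroid 235.77058823529413 217.22941176470587 [0.40196403 0.07565452 0.02      ] 170
[[-0.001  0.402  0.916]
 [-0.002  0.916 -0.402]
 [-1.    -0.002 -0.   ]]
```

Call:
drive_tool(deltas=[0, 0, 0, 4.4, -1, 0, 0, 0, 4.4, -1, 0, -0.022, 0.021, 0, -1, 0, -0.022, 0.021, 0, -1, 0, -0.022, 0.021, 0, -1, 0, -0.022, 0.021, 0, -1, 0, -0.022, 0.021, 0, -1, 0, -0.022, 0.021, 0, -1, 0, -0.022, 0.021, 0, -1, 0, -0.022, 0.021, 0, -1, 0, -0.022, 0.021, 0, -1, 0, -0.022, 0.021, 0, -1], force=40)

```text
time_s: 1.1
tool_pos: [0.2999, 0.2496, 0.2392]
eef_rot: [0.679, 0.198, 0.679, -0.198]
wrist_force: [-0.0, 0.2, -0.4]
width: 0.0883
```

Call:
drive_tool(deltas=[0, -0.0114, 0.0225, 0, -1, 0, -0.0114, 0.0225, 0, -1, 0, -0.0114, 0.0225, 0, -1, 0, -0.0114, 0.0225, 0, -1, 0, -0.0114, 0.0225, 0, -1, 0, -0.0114, 0.0225, 0, -1, 0, -0.0114, 0.0225, 0, -1, 0, -0.0114, 0.0225, 0, -1, 0.03, 0, 0, 0, -1, 0.03, 0, 0, 0, -1, 0.03, 0, 0, 0, -1, 0.03, 0, 0, 0, -1])

```text
time_s: 2.1
tool_pos: [0.4027, 0.077, 0.118]
eef_rot: [0.679, 0.198, 0.679, -0.198]
wrist_force: [0.4, -0.5, 0.5]
width: 0.0877
```

```bash
python3 - <<'E'
from h import *
s=bot.read_state();print(s['tool_pos'],s['joint_positions'].round(3));R=R_of(s['eef_rot']);print(R.round(3))
for n in C:
    im=bot.snapshot(n); cv2.imwrite(f"pics/{n}1.png",im[:,:,::-1])
    c=(proj(n,s['tool_pos'])[0]).astype(int); k=im[max(0,c[1]-35):c[1]+40,c[0]-50:c[0]+50,::-1]
    cv2.imwrite(f"pics/c{n}1.png",cv2.resize(k,None,fx=6,fy=6,interpolation=cv2.INTER_CUBIC))
E
```

```text
[0.4026967  0.07701803 0.11796933] [ 0.106 -0.433  1.912  0.     1.663 -0.897]
[[-0.     0.538  0.843]
 [-0.     0.843 -0.538]
 [-1.    -0.    -0.   ]]
```

View pics/cside1.png

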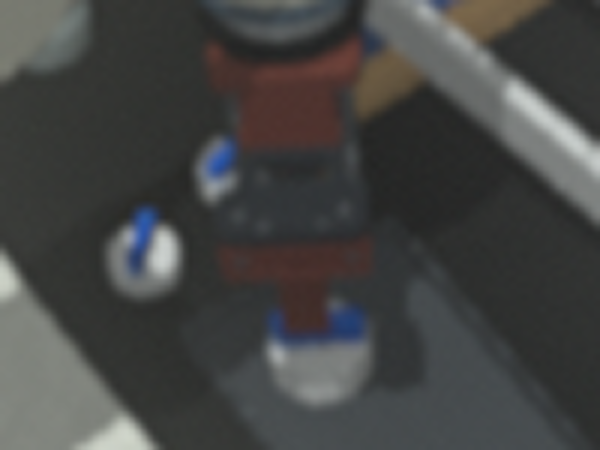

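View pics/ctop1.png

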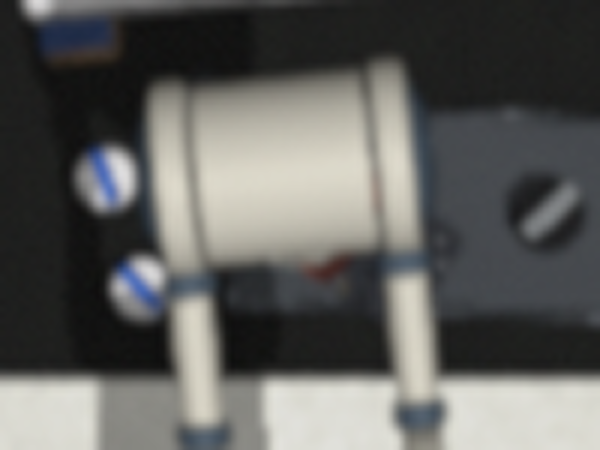

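Both views show the fingers centred over the chosen knob: in the side crop the near finger covers the middle of the blue bar, at about (318,320). I descend now.

Call:
drive_tool(deltas=[0.02, -0.0013, 0.0009, 0, -1, 0.02, 0, 0, 0, -1, 0.02, 0, 0, 0, -1, 0.01, 0, 0, 0, -1, 0.005, 0, 0, 0, -1, 0, 0, 0, 0, -1, 0, 0, 0, 0, -1])

```text
time_s: 2.78
tool_pos: [0.4036, 0.0759, 0.046]
eef_rot: [0.679, 0.198, 0.678, -0.198]
wrist_force: [0.1, 0.6, 0.9]
width: 0.0878
```

Call:
drive_tool(deltas=[0.002, 0, 0, 0, -1, 0.0015, 0, 0, 0, -1, 0, 0, 0, 0, -1, 0, 0, 0, 0, -1])

```text
time_s: 3.12
tool_pos: [0.4031, 0.0758, 0.0415]
eef_rot: [0.679, 0.198, 0.679, -0.198]
wrist_force: [-0.0, 0.7, -1.1]
width: 0.0878
```

Call:
drive_tool(deltas=[0, 0, 0, 0, 0, 0, 0, 0, 0, 0, 0, 0, 0, 0, 0.4, 0, 0, 0, 0, 0.6, 0, 0, 0, 0, 1, 0, 0, 0, 0, 1, 0, 0, 0, 0, 1, 0, 0, 0, 0, 1, 0, 0, 0, 0, 1, 0, 0, 0, 0, 1], force=40)

```text
time_s: 3.95
tool_pos: [0.403, 0.0758, 0.0411]
eef_rot: [0.679, 0.198, 0.679, -0.198]
wrist_force: [-0.8, -0.3, 1.1]
width: 0.0243
```

Call:
drive_tool(deltas=[0, 0, 0, 0, 1, 0, 0, 0, 0, 1, 0, 0, 0, 0, 1, 0, 0, 0, 0, 1])

```text
time_s: 4.28
tool_pos: [0.403, 0.0758, 0.0411]
eef_rot: [0.679, 0.198, 0.679, -0.198]
wrist_force: [1.1, 0.5, -0.5]
width: 0.0117
```

Call:
drive_tool(deltas=[-0.01, 0, 0, 0, 1, -0.03, 0, 0, 0, 1, -0.03, 0, 0, 0, 1, -0.03, 0, 0, 0, 1, -0.03, 0, 0, 0, 1, 0, 0, 0, 0, 1, 0, 0, 0, 0, 1])

```text
time_s: 4.87
tool_pos: [0.4039, 0.0759, 0.1738]
eef_rot: [0.68, 0.199, 0.677, -0.197]
wrist_force: [-0.5, 0.9, -0.7]
width: 0.012
```

```bash
python3 - <<'E'
from h import *
s=bot.read_state();print(s['tool_pos'],s['width'],s['wrist_force']);R=R_of(s['eef_rot'])
im=bot.snapshot("side");n="side"
c=(proj(n,s['tool_pos'])[0]).astype(int);print(c); x0,y0=c[0]-30,c[1]-22
k=im[y0:y0+60,x0:x0+60,::-1]
cv2.imwrite(f"pics/cside2.png",cv2.resize(k,None,fx=9,fy=9,interpolation=cv2.INTER_CUBIC))
E
```

```text
[0.4039196  0.07585262 0.1737533 ] 0.01195884465718181 [-0.51280107  0.8854447  -0.73658216]
[212 169]
```

View pics/cside2.png

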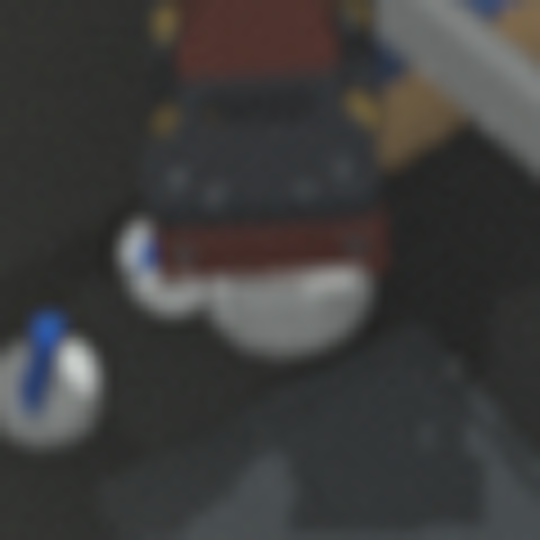

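The knob is held: the white skirt hangs under the jaws at about (288,310) in the crop. It may sit off-centre along the bar, so I measure that.

```bash
cat >> h.py <<'E'
def outline(n,c,yaw=0,zb=0.,zt=.020,r=.026):
    """silhouette polygon of skirt cylinder: centre c (x,y,zunderside)"""
    a=np.linspace(0,2*np.pi,90)
    P=np.vstack([np.c_[c[0]+r*np.cos(a),c[1]+r*np.sin(a),0*a+c[2]+z] for z in(zb,zt)])
    return cv2.convexHull(proj(n,P).astype(np.float32)).reshape(-1,2)
E
python3 - <<'E'
from h import *
s=bot.read_state();p=s['tool_pos'];R=R_of(s['eef_rot']);z=R[:,2]
im=bot.snapshot("side");g=im.astype(float)
print("yaw y-axis",np.degrees(np.arctan2(R[1,1],R[0,1])), R[:,0])
x0,y0=182,147
for off in(0,.003,.006):
    c=p+z*off; c=c-[0,0,.038]; h=outline("side",c);print(off,"xrange",h[:,0].min(),h[:,0].max(),"ymax",h[:,1].max(), "bottom x",h[h[:,1].argmax()])
mk=(g.min(2)>95).astype(np.uint8)[y0+25:y0+42,x0+18:x0+48]
for r in range(172,190): print(r,' '.join(f"{int(v):3d}" for v in g[r,200:228].mean(1)))
# body side edges
E
```

```text
yaw y-axis 57.490357308375245 [ 1.21381261e-03  1.20277882e-04 -9.99999256e-01]
0 xrange 203.73848 222.60962 ymax 186.19994 bottom x [213.18028 186.19994]
0.003 xrange 204.80803 223.66248 ymax 186.1402 bottom x [214.24858 186.1402 ]
0.006 xrange 205.87735 224.71588 ymax 186.08046 bottom x [215.31665 186.08046]
172  47  47  48  47  47  48  49  48  46  47  48  47  46  49  49  49  51  49  49  49  50  50  51  50  46  39  37  37
173  50  51  51  51  51  52  52  51  52  51  51  50  52  52  51  53  54  52  51  52  54  55  54  51  47  41  37  37
174  54  55  55  54  53  52  53  53  51  52  51  52  51  51  52  52  52  50  52  53  55  57  56  51  47  42  37  37
175  54  55  56  54  53  51  51  51  51  52  50  50  50  49  50  49  49  48  50  51  59  64  58  53  49  43  37  38
176  57  53  54  52  50  52  52  52  51  52  51  50  53  55  57  56  57  60  61  68  77  83  69  55  50  44  38  37
177  68  58  61  61  60  63  69  66  64  64  63  66  75  88  94  97 100 102 106 110 111 104  82  57  46  39  37  38
178  95  88  92  89  84  92 102  96  89  89  89  92 108 128 137 142 146 149 149 148 140 119 
[... 599 characters left out ...]
  45
184  44  44  45  44  46  61  79  95 106 113 116 119 119 119 118 118 117 110 104  93  78  59  41  39  43  43  47  48
185  47  45  46  45  45  47  58  73  89 102 108 112 114 113 112 112 106  97  86  69  55  45  42  44  46  46  49  50
186  47  46  45  45  45  46  47  54  65  77  85  92  96  95  94  90  84  72  58  49  43  45  46  48  48  49  50  49
187  47  46  47  45  47  47  45  47  49  54  58  63  66  66  63  59  55  48  45  44  47  48  48  48  49  51  50  51
188  46  46  46  46  46  47  45  45  45  45  45  46  47  45  44  43  44  46  47  48  47  48  50  50  50  53  52  52
189  47  47  47  47  46  47  46  46  44  45  44  42  42  42  44  47  48  48  49  48  50  50  51  52  52  52  52  53
```

```bash
python3 - <<'E'
from h import *
for n in C:
    G=cv2.imread(f"pics/{n}0.png").astype(float).mean(2)
    e=proj(n,[.6132,-.0412,.10])[0]
    yy,xx=np.mgrid[:384,:512];w=np.clip(120-G,0,None)*((xx-e[0])**2+(yy-e[1])**2<36)
    m=[(w*xx).sum()/w.sum(),(w*yy).sum()/w.sum()]
    print(n,"dark centroid",m,"area px",w.sum()/90,"proj z.098",proj(n,[.6132,-.0412,.098])[0],"back z.098",back(n,m,.098),"z.102",back(n,m,.102))
    x,y=np.round(e).astype(int)
    for r in range(y-6,y+7): print(' '.join(f"{int(v):3d}" for v in G[r,x-7:x+8]))
E
```

```text
top dark centroid [np.float64(267.1100846805235), np.float64(158.06697459584296)] area px 4.811111111111111 proj z.098 [267.30809222 158.46564716] back z.098 [ 0.6146881  -0.04047745  0.098     ] z.102 [ 0.61391817 -0.04031129  0.102     ]
216 210 204 206 213 219 221 222 222 218 209 198 195 205 219
205 201 210 221 224 225 224 224 225 225 221 212 201 200 212
196 203 220 226 226 221 209 208 217 224 225 223 218 205 204
196 213 224 224 221 200 174 169 188 208 222 226 224 216 200
205 221 222 211 198 170 131 122 142 174 206 223 226 220 203
216 224 219 191 170 138  92  72  89 135 183 217 225 223 210
219 225 218 188 160 121  72  42  58 111 170 211 225 226 217
219 226 222 202 174 135  90  65  78 124 176 214 226 226 218
216 225 226 219 200 169 133 115 125 161 198 221 226 225 215
208 222 227 226 221 200 174 166 174 198 218 225 227 222 207
200 217 226 227 226 221 207 205 213 222 225 227 226 217 201
200 207 221 226 227 226 224 224 225 227 227 226 222 210 204
206 198 207 219 224 226 227 228 227 226 224 222 215 208 211
side dark centroid [np.float64(295.8503902862099), np.float64(178.68647007805723
[... 240 characters left out ...]
 178 181 176 167 169 178 184 188 198 203
180 184 187 186 185 187 188 184 177 179 184 183 182 184 192
179 194 200 199 194 186 182 179 181 189 195 194 185 173 176
192 202 205 197 180 156 144 141 150 171 190 199 196 180 168
203 206 201 184 153 113  91  88 102 132 167 193 202 195 180
207 206 197 170 128  82  57  56  64  96 139 179 202 205 196
207 206 195 162 119  74  53  53  59  85 127 169 199 207 204
207 205 194 163 127  96  80  78  85 106 133 165 196 208 207
207 206 194 165 139 125 117 113 119 134 152 173 197 207 207
208 207 199 178 159 147 136 130 134 150 174 190 202 208 206
206 207 205 196 183 166 152 145 149 164 190 203 207 207 204
200 205 207 206 200 190 180 177 178 186 200 207 207 206 198
```

Call:
drive_tool(deltas=[0, 0.0015, 0.0266, 0, 1, 0, 0.0015, 0.0266, 0, 1, 0, 0.0016, 0.0266, 0, 1, 0, 0.0016, 0.0266, 0, 1, 0, 0.0016, 0.0266, 0, 1, 0, 0.0016, 0.0266, 0, 1, 0, 0.0016, 0.0266, 0, 1, 0, 0.0015, 0.0266, 0, 1, 0, 0.0015, 0.0266, 0, 1, 0, 0, 0, 0, 1, 0, 0, 0, 0, 1])

```text
time_s: 5.88
tool_pos: [0.6118, -0.0415, 0.1678]
eef_rot: [0.677, 0.198, 0.681, -0.199]
wrist_force: [-0.2, 0.1, -0.8]
width: 0.012
```

```bash
python3 - <<'E'
from h import *
s=bot.read_state();print(s['tool_pos'],s['width'],s['wrist_force'],s['joint_positions'].round(3));p=s['tool_pos'];R=R_of(s['eef_rot']);n="side"
y=R[:,1];z=R[:,2];d=np.array([.6134,-.0411,0])-p;print("dy,dz mm",1e3*d@y,1e3*d@z)
im=bot.snapshot("side")
c=(proj(n,p)[0]).astype(int);print(c); x0,y0=c[0]-30,c[1]-22
h=outline(n,p-[0,0,.038])
k=cv2.resize(im[y0:y0+60,x0:x0+60,::-1],None,fx=9,fy=9,interpolation=cv2.INTER_CUBIC)
cv2.polylines(k,[np.round((h-[x0,y0]+.5)*9).astype(np.int32)],True,(0,255,0),1)
cv2.imwrite(f"pics/cside3.png",k)
E
```

```text
[ 0.61175163 -0.04150375  0.16782262] 0.011980524432291051 [-0.21816185  0.05128023 -0.81927082] [-0.123  0.129  1.317  0.     1.701 -1.126]
dy,dz mm 1.6186180572036903 2.041260861146452
[297 163]
```

View pics/cside3.png

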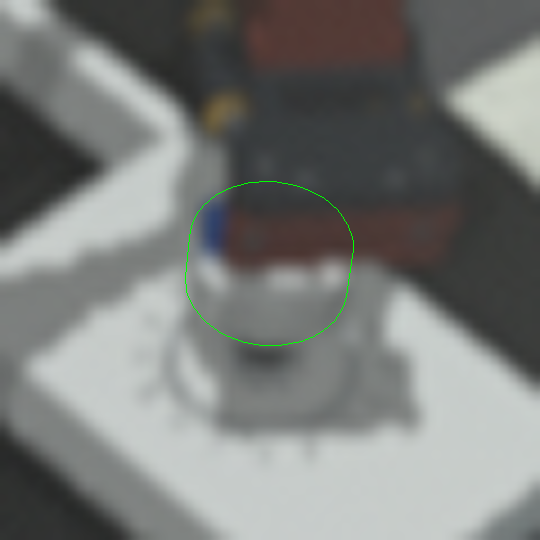

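The projected skirt outline fits the held knob, with the knob's bottom at about (268,345) in the crop and the spindle just below it at (265,360). I make a small correction and come down to the nose.

Call:
drive_tool(deltas=[0, 0.0012, 0.0012, 0, 1, 0.01, 0, 0, 0, 1, 0.008, 0, 0, 0, 1, 0, 0, 0, 0, 1, 0, 0, 0, 0, 1, 0, 0, 0, 0, 1])

```text
time_s: 6.43
tool_pos: [0.6138, -0.0405, 0.1532]
eef_rot: [0.679, 0.198, 0.679, -0.198]
wrist_force: [1.4, -0.0, -0.4]
width: 0.0118
```

```bash
cat > st.py <<'E'
from h import *
s=bot.read_state();p=s['tool_pos'];R=R_of(s['eef_rot'])
d=np.array([.6134,-.0411,p[2]])-p
yaw=np.degrees(np.arctan2(R[1,1],R[0,1]))
print("t",round(s['time_s'],2),"p",p.round(4),"w",round(s['width'],4),"F",s['wrist_force'].round(1),"M",s['moment'].round(3),"yaw",yaw.round(2),"xdir",R[:,0].round(4),"to spindle ty,tz mm",(1e3*d@R[:,1]).round(2),(1e3*d@R[:,2]).round(2),"underside above face mm",round((p[2]-.038-.09)*1e3,1))
E
python3 st.py
```

```text
t 6.43 p [ 0.6138 -0.0405  0.1532] w 0.0118 F [ 1.4 -0.  -0.4] M [ 0.011 -0.001 -0.008] yaw 57.51 xdir [-1.e-04  0.e+00 -1.e+00] to spindle ty,tz mm -0.7 0.03 underside above face mm 25.2
```

Call:
drive_tool(deltas=[0.006, -0.0005, 0, 0, 1, 0.005, 0, 0, 0, 1, 0, 0, 0, 0, 1, 0, 0, 0, 0, 1, 0, 0, 0, 0, 1])

```text
time_s: 6.85
tool_pos: [0.6137, -0.0412, 0.1421]
eef_rot: [0.679, 0.198, 0.679, -0.198]
wrist_force: [0.2, -0.5, -0.1]
width: 0.0117
```

```bash
python3 st.py
```

```text
t 6.85 p [ 0.6137 -0.0412  0.1421] w 0.0117 F [ 0.2 -0.5 -0.1] M [ 0.024 -0.036  0.021] yaw 57.49 xdir [-2.e-04  0.e+00 -1.e+00] to spindle ty,tz mm -0.09 -0.35 underside above face mm 14.1
```

Call:
drive_tool(deltas=[0.001, 0, 0, 0, 1, 0.001, 0, 0, 0, 1, 0.001, 0, 0, 0, 1, 0, 0, 0, 0, 1, 0, 0, 0, 0, 1])

```text
time_s: 7.27
tool_pos: [0.6137, -0.0411, 0.139]
eef_rot: [0.679, 0.198, 0.679, -0.198]
wrist_force: [-0.2, 0.3, -1.0]
width: 0.0118
```

```bash
python3 st.py
```

```text
t 7.27 p [ 0.6137 -0.0411  0.139 ] w 0.0118 F [-0.2  0.3 -1. ] M [-0.002 -0.043 -0.024] yaw 57.49 xdir [-2.e-04  0.e+00 -1.e+00] to spindle ty,tz mm -0.14 -0.3 underside above face mm 11.0
```

Still no contact. I go on gently toward 8 mm.

Call:
drive_tool(deltas=[0.001, 0, 0, 0, 1, 0.001, 0, 0, 0, 1, 0, 0, 0, 0, 1, 0, 0, 0, 0, 1])

```text
time_s: 7.6
tool_pos: [0.6137, -0.0411, 0.137]
eef_rot: [0.679, 0.198, 0.679, -0.198]
wrist_force: [0.3, -0.1, -0.2]
width: 0.012
```

```bash
python3 st.py
```

```text
t 7.6 p [ 0.6137 -0.0411  0.137 ] w 0.012 F [ 0.3 -0.1 -0.2] M [-0.002  0.029  0.004] yaw 57.49 xdir [-2.e-04 -0.e+00 -1.e+00] to spindle ty,tz mm -0.12 -0.28 underside above face mm 9.0
```

Call:
drive_tool(deltas=[0.001, 0, 0, 0, 1, 0.0007, 0, 0, 0, 1, 0, 0, 0, 0, 1, 0, 0, 0, 0, 1])

```text
time_s: 7.93
tool_pos: [0.6137, -0.0412, 0.1353]
eef_rot: [0.679, 0.198, 0.679, -0.198]
wrist_force: [0.5, -1.2, -0.2]
width: 0.0116
```

```bash
python3 st.py
```

```text
t 7.93 p [ 0.6137 -0.0412  0.1353] w 0.0116 F [ 0.5 -1.2 -0.2] M [-0.019 -0.02  -0.026] yaw 57.49 xdir [-1.e-04 -0.e+00 -1.e+00] to spindle ty,tz mm -0.13 -0.31 underside above face mm 7.3
```

Call:
drive_tool(deltas=[0.0007, 0, 0, 0, 1, 0, 0, 0, 0, 1, 0, 0, 0, 0, 1])

```text
time_s: 8.18
tool_pos: [0.6137, -0.0411, 0.1347]
eef_rot: [0.679, 0.198, 0.679, -0.198]
wrist_force: [-0.4, 1.1, -0.1]
width: 0.0119
```

```bash
python3 st.py
```

```text
t 8.18 p [ 0.6137 -0.0411  0.1347] w 0.0119 F [-0.4  1.1 -0.1] M [ 0.022 -0.038 -0.009] yaw 57.49 xdir [-1.e-04  0.e+00 -1.e+00] to spindle ty,tz mm -0.14 -0.32 underside above face mm 6.7
```

Call:
drive_tool(deltas=[0.0007, 0, 0, 0, 1, 0, 0, 0, 0, 1, 0, 0, 0, 0, 1])

```text
time_s: 8.43
tool_pos: [0.6138, -0.0412, 0.134]
eef_rot: [0.679, 0.198, 0.679, -0.198]
wrist_force: [-0.1, 0.7, -0.8]
width: 0.0118
```

```bash
python3 st.py
```

```text
t 8.43 p [ 0.6138 -0.0412  0.134 ] w 0.0118 F [-0.1  0.7 -0.8] M [-0.041 -0.054 -0.047] yaw 57.49 xdir [-1.e-04 -0.e+00 -1.e+00] to spindle ty,tz mm -0.14 -0.33 underside above face mm 6.0
```

```bash
cat > look.py <<'E'
from h import *
import sys
s=bot.read_state();p=s['tool_pos'];n="side"
im=bot.snapshot(n);c=proj(n,p)[0].astype(int);x0,y0=c[0]-30,c[1]-22
h=outline(n,p-[0,0,.038])
k=cv2.resize(im[y0:y0+60,x0:x0+60,::-1],None,fx=9,fy=9,interpolation=cv2.INTER_CUBIC);k0=k.copy()
cv2.polylines(k,[np.round((h-[x0,y0]+.5)*9).astype(np.int32)],True,(0,255,0),1)
cv2.imwrite(f"pics/{sys.argv[1]}.png",np.hstack([k0[:,70:470],k[:,70:470]]))
E
python3 look.py s4
```

```text
(no output)
```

View pics/s4.png

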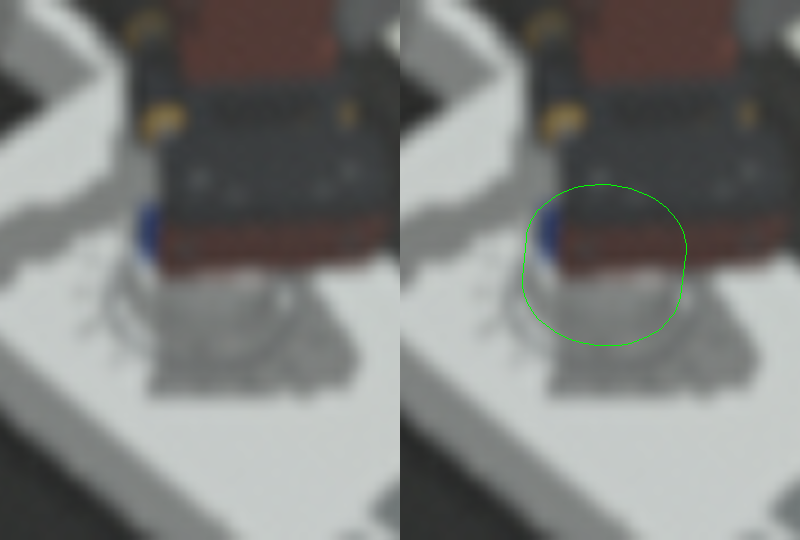

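The knob sits concentric in the bezel ring, with its lower edge at about (205,345) in the crop, and there is no resisting force. It may have meshed straight away, so I continue in small steps, expecting about 4 N from the spring at 5 mm.

Call:
drive_tool(deltas=[0.0007, 0, 0, 0, 1, 0, 0, 0, 0, 1, 0.0005, 0, 0, 0, 1, 0, 0, 0, 0, 1, 0, 0, 0, 0, 1])

```text
time_s: 8.9
tool_pos: [0.6138, -0.0412, 0.1331]
eef_rot: [0.679, 0.198, 0.679, -0.198]
wrist_force: [0.2, -0.6, 1.5]
width: 0.0117
```

```bash
python3 st.py
```

```text
t 8.9 p [ 0.6138 -0.0412  0.1331] w 0.0117 F [ 0.2 -0.6  1.5] M [-0.038  0.168 -0.016] yaw 57.49 xdir [ 3.e-04 -1.e-04 -1.e+00] to spindle ty,tz mm -0.17 -0.37 underside above face mm 5.1
```

Call:
drive_tool(deltas=[0.001, 0, 0, 0, 1, 0, 0, 0, 0, 1, 0, 0, 0, 0, 1])

```text
time_s: 9.15
tool_pos: [0.6138, -0.0411, 0.1324]
eef_rot: [0.679, 0.198, 0.679, -0.198]
wrist_force: [-1.0, -0.1, 4.7]
width: 0.0119
```

```bash
python3 st.py;python3 st.py
```

```text
t 9.15 p [ 0.6138 -0.0411  0.1324] w 0.0119 F [-1.  -0.1  4.7] M [ 0.029  0.364 -0.037] yaw 57.49 xdir [ 6.e-04 -1.e-04 -1.e+00] to spindle ty,tz mm -0.19 -0.38 underside above face mm 4.4
t 9.15 p [ 0.6138 -0.0411  0.1324] w 0.0119 F [-1.  -0.1  4.7] M [ 0.029  0.364 -0.037] yaw 57.49 xdir [ 6.e-04 -1.e-04 -1.e+00] to spindle ty,tz mm -0.19 -0.38 underside above face mm 4.4
```

Call:
drive_tool(deltas=[0.001, 0, 0, 0, 1, 0, 0, 0, 0, 1, 0, 0, 0, 0, 1])

```text
time_s: 9.4
tool_pos: [0.6138, -0.0412, 0.1312]
eef_rot: [0.679, 0.198, 0.679, -0.198]
wrist_force: [-3.5, -0.1, 5.6]
width: 0.0117
```

```bash
python3 st.py
```

```text
t 9.4 p [ 0.6138 -0.0412  0.1312] w 0.0117 F [-3.5 -0.1  5.6] M [0.016 0.401 0.03 ] yaw 57.49 xdir [ 4.e-04 -1.e-04 -1.e+00] to spindle ty,tz mm -0.18 -0.39 underside above face mm 3.2
```

The force rose by only about 1 N per mm, which is the spring and not a hard stop, so the splines are meshed. I ease off the sideways load and continue home.

Call:
drive_tool(deltas=[0.001, -0.0002, -0.0003, 0, 1, 0, 0, 0, 0, 1, 0.001, 0, 0, 0, 1, 0, 0, 0, 0, 1, 0, 0, 0, 0, 1])

```text
time_s: 9.82
tool_pos: [0.6138, -0.0411, 0.1297]
eef_rot: [0.679, 0.198, 0.678, -0.198]
wrist_force: [-2.0, 0.2, 6.0]
width: 0.0117
```

```bash
python3 st.py
```

```text
t 9.82 p [ 0.6138 -0.0411  0.1297] w 0.0117 F [-2.   0.2  6. ] M [ 0.102  0.373 -0.051] yaw 57.49 xdir [ 1.5e-03 -1.0e-04 -1.0e+00] to spindle ty,tz mm -0.16 -0.34 underside above face mm 1.7
```

Call:
drive_tool(deltas=[0.001, 0, 0, 0, 1, 0, 0, 0, 0, 1, 0, 0, 0, 0, 1, 0, 0, 0, 0, 1])

```text
time_s: 10.15
tool_pos: [0.6138, -0.0412, 0.129]
eef_rot: [0.679, 0.198, 0.678, -0.198]
wrist_force: [-3.0, 1.6, 7.8]
width: 0.0121
```

```bash
python3 st.py; python3 look.py s5
```

```text
t 10.15 p [ 0.6138 -0.0412  0.129 ] w 0.0121 F [-3.   1.6  7.8] M [ 0.061  0.435 -0.015] yaw 57.49 xdir [ 1.7e-03 -2.0e-04 -1.0e+00] to spindle ty,tz mm -0.16 -0.39 underside above face mm 1.0
```

View pics/s5.png

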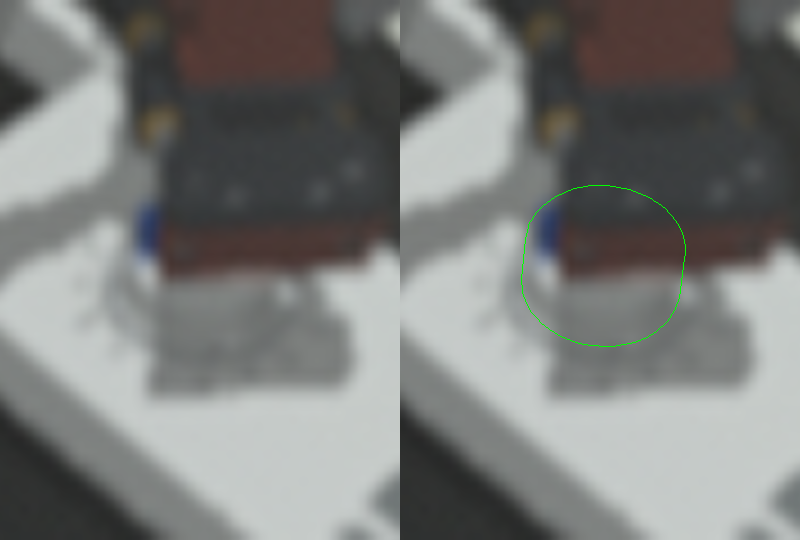

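Call:
drive_tool(deltas=[0.001, 0, 0, 0, 1, 0, 0, 0, 0, 1, 0, 0, 0, 0, 1, 0, 0, 0, 0, 1])

```text
time_s: 10.53
tool_pos: [0.6138, -0.0412, 0.1282]
eef_rot: [0.679, 0.198, 0.678, -0.198]
wrist_force: [-2.5, 0.2, 8.2]
width: 0.0115
```

```bash
python3 st.py
```

```text
t 10.53 p [ 0.6138 -0.0412  0.1282] w 0.0115 F [-2.5  0.2  8.2] M [ 0.039  0.547 -0.007] yaw 57.49 xdir [ 1.9e-03 -2.0e-04 -1.0e+00] to spindle ty,tz mm -0.16 -0.37 underside above face mm 0.2
```

Call:
drive_tool(deltas=[0.001, 0, 0, 0, 1, 0, 0, 0, 0, 1, 0, 0, 0, 0, 1, 0, 0, 0, 0, 1])

```text
time_s: 10.87
tool_pos: [0.6138, -0.0412, 0.1282]
eef_rot: [0.68, 0.198, 0.678, -0.198]
wrist_force: [-3.5, 0.9, 11.6]
width: 0.012
```

```bash
python3 st.py
```

```text
t 10.87 p [ 0.6138 -0.0412  0.1282] w 0.012 F [-3.5  0.9 11.6] M [0.082 0.829 0.037] yaw 57.49 xdir [ 2.5e-03 -3.0e-04 -1.0e+00] to spindle ty,tz mm -0.17 -0.41 underside above face mm 0.2
```

Call:
drive_tool(deltas=[0.0007, -0.0002, -0.0003, 0, 1, 0, 0, 0, 0, 1, 0, 0, 0, 0, 1, 0, 0, 0, 0, 1])

```text
time_s: 11.2
tool_pos: [0.6138, -0.0412, 0.1281]
eef_rot: [0.68, 0.198, 0.678, -0.198]
wrist_force: [-4.1, 0.5, 13.9]
width: 0.0114
```

```bash
python3 st.py; python3 look.py s6; python3 -c "
from h import *
im=bot.snapshot('top');cv2.imwrite('pics/top6.png',im[:,:,::-1])
im=bot.snapshot('side');cv2.imwrite('pics/side6.png',im[:,:,::-1])"; python3 st.py
```

```text
t 11.2 p [ 0.6138 -0.0412  0.1281] w 0.0114 F [-4.1  0.5 13.9] M [ 0.132  0.809 -0.01 ] yaw 57.5 xdir [ 3.7e-03 -4.0e-04 -1.0e+00] to spindle ty,tz mm -0.14 -0.37 underside above face mm 0.1
t 11.35 p [ 0.6138 -0.0412  0.1281] w 0.0117 F [-3.8  1.2 13.4] M [ 0.135  0.756 -0.06 ] yaw 57.5 xdir [ 3.7e-03 -3.0e-04 -1.0e+00] to spindle ty,tz mm -0.15 -0.37 underside above face mm 0.1
```

View pics/s6.png

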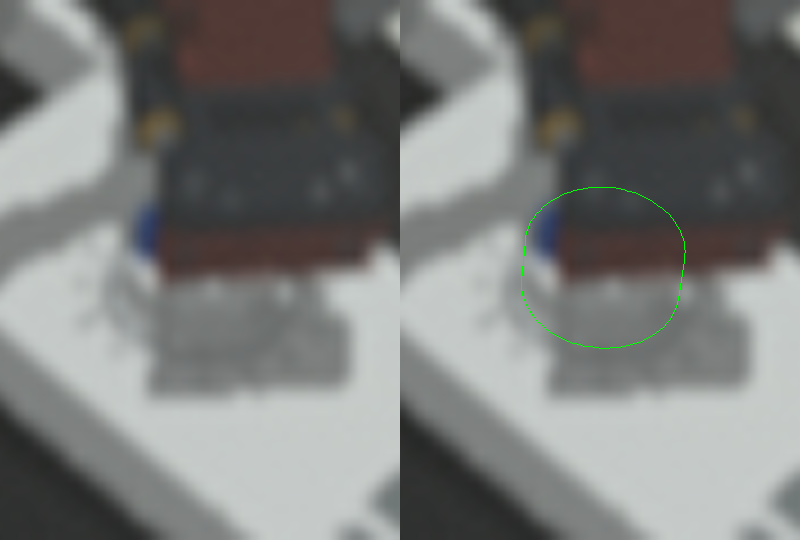

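View pics/side6.png

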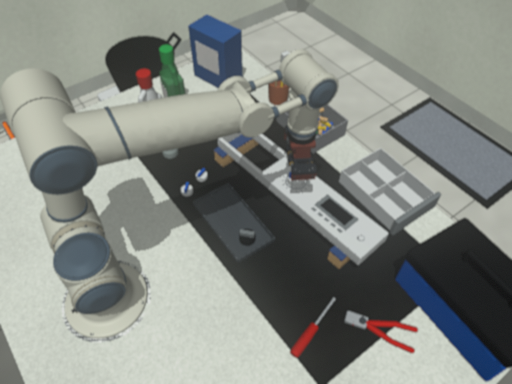

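The side view shows the knob pressed on the panel at about (300,185). The tray holds only the old knob at (247,236), and the small knobs are where they were. Height has stopped changing while the push rose from 8 to 13.5 N, so I hand in.

```bash
python3 -c "
from bench import bot
print(bot.job_done())"; python3 st.py
```

```text
the job is handed in; nothing more can be done
None
the job is handed in; nothing more can be done
```

The selector knob is on the spindle, pressed fully down, and the arm was still holding it there when I handed the job in at about 11.4 s. You can fit the clip from behind.

- **Mesh:** No turning was needed. The bar was already lined up with a spline, so the knob slid past the 7.5 mm stop with no clear resistance.
- **Spring:** I felt it from about 5 mm, and the force then rose gently from about 4 N to about 8 N, as a spring should.
- **Home:** The travel stopped with the skirt about 0.1–0.2 mm from the panel by the arm's own position. It stayed there while the push rose to about 13.5 N, against the 9 N needed. The grip was 40 N.
- **Rest of the bench:** In the last side picture the old knob and the two small knobs were where they had been. The clip jar was partly hidden by the arm, so I could not check it.
- **Imperfections:** A sideways force of about 4 N and a tilt of about 0.2° remained, and two small corrections did not remove them. With the jaws covering the knob, the last close picture shows the seating only roughly, so I relied on force and height.

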